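# Pack the last bar and clamp the tub shut

## Task

Put the loose chocolate bar into the white storage tub on top of the layer of bars already there, fit the grey lid fully down into the tub's mouth, and then swing the steel clamp on the tub over onto the lid until it is all the way down. Set the bar and the lid down rather than dropping them, and leave the scale, the bowl and the jar where they stand.

Things in the scene. Friction and masses are not known exactly. Their poses are not given: they have to be found in the camera images.
- tub: White open storage tub, fixed to the bench. Outside 136 (x) x 186 (y) x 100 high mm, walls 5, mouth 126 x 176. Holds a fixed flat layer of bars, top 45 mm above the bench. Origin: centre of the underside; x short side, y long side, z up. The clamp is on its -x wall (towards the robot). Lid fully on: lid_grip at x 0, y 0, z 138 mm in this frame.
- lid_grip (a point): Centre of the loose lid's handle: a bridge with a grip bar along y, 90 mm long, 12 wide (x), 12 high. This point is 32 mm above the top of the lid plate and 48 mm above the lid's underside; 26 mm clear between bar and plate. x along the lid's short side, y long side, z up. Lies on the bench, handle up.
- lid: Loose grey lid, about 300 g. Origin: centre of its underside, 48 mm below lid_grip. Plate 140 (x) x 190 (y) x 6 mm; below it a 10 mm deep plug, 121 x 171 mm (upper 5 mm) stepping in to 114 x 164 (lower 5 mm), that goes into the tub's mouth until the plate rests on the rim. Fits either way round (half turn).
- bar_center (a point): Centre of the loose chocolate bar in a stiff brown wrapper, 100 (x) x 32 (y) x 22 (z, height) mm, plus thin 9 mm wrapper fins at both ends; about 90 g. Lies flat on the bench. x along its length, z up.
- bar: The same loose bar; origin at the centre of its underside, 11 mm below bar_center.
- clamp (a joint): Angle of the steel clamp flap on the tub, rad: 0 = all the way down, flat over the lid's near edge (0.5 mm above a seated lid's plate); 1.57 = upright; starts at 1.7 to 2.2, leaning outward from the tub; stop at 2.4. Stiff hinge (0.15 N m) that stays where left: 4 N at 40 mm from the hinge moves it. No latch or spring.
- clamp_hinge (a point): Middle of the clamp's hinge axis: x -84, y 0, z 109.5 mm in the tub's frame; the axis runs along the tub's y. The point turns with the flap: its x points from hinge to free end. Flap 46 mm wide (y), 5 thick, 55 long. Fixed lugs beside it rise 7.5 mm above the axis.
- clamp_tip (a point): Middle of the clamp flap's free end, a round 8 mm edge bar, 46 mm long along the tub's y, 55 mm from the hinge axis. Clamp down: it lies 29 mm from the tub's centre line, on the near side of the lid's handle.
- scale: Bystander: black kitchen scale with steel pan, 120 x 140 x 32 mm, origin at the centre of its underside.
- bowl: Bystander: small steel bowl, 130 mm across, 55 mm high, origin at the centre of its underside.
- jar: Bystander: amber glass jar with steel cap, 60 mm across, 85 mm high, origin at the centre of its underside.

How it is judged:
On the way, in this order (a step that is already met when the one before it is completed fails the run):
1. the bar lies in the tub and is let go (x of bar_center in the frame of tub between -0.055 and 0.055 m and y of bar_center in the frame of tub between -0.08 and 0.08 m and z of bar_center in the frame of tub between 0.04 and 0.075 m and contact force between the fingers and bar below 0.1 N), for 0.2 s.
2. the lid is fully down on the tub, with the clamp still open (x of lid_grip in the frame of tub between -0.006 and 0.006 m and y of lid_grip in the frame of tub between -0.006 and 0.006 m and z of lid_grip in the frame of tub between 0.134 and 0.1405 m and angle between the y axis of lid_grip and the y axis of tub, either way round below 0.06 rad and angle between lid_grip's own z axis and vertical below 0.04 rad and value of joint clamp above 0.5 rad), for 0.2 s.
3. the clamp is down on the lid (x of lid_grip in the frame of tub between -0.006 and 0.006 m and y of lid_grip in the frame of tub between -0.006 and 0.006 m and z of lid_grip in the frame of tub between 0.134 and 0.1405 m and angle between the y axis of lid_grip and the y axis of tub, either way round below 0.06 rad and angle between lid_grip's own z axis and vertical below 0.04 rad and value of joint clamp below 0.08 rad), for 0.2 s.
At the end, for the whole second after the job is handed in: In the tub's frame: bar centre within 55 mm (x), 80 mm (y), 40 to 75 mm up; lid_grip within 6 mm of centre in x and y, 134 to 140.5 mm up, square within 0.06 rad, level within 0.04 rad, lid at rest; clamp joint below 0.08 rad (all of step 3 and x of bar_center in the frame of tub between -0.055 and 0.055 m and y of bar_center in the frame of tub between -0.08 and 0.08 m and z of bar_center in the frame of tub between 0.04 and 0.075 m and linear speed of lid below 0.02 m/s); the robot touches nothing.
It fails at once if the bar is dropped (falls free faster than 0.85 m/s, a fall of over 35 mm) (linear speed of bar above 0.85 m/s and contact force between the fingers and bar below 0.1 N).
It fails at once if the lid is dropped (falls free faster than 0.85 m/s, a fall of over 35 mm) (linear speed of lid above 0.85 m/s and contact force between the fingers and lid below 0.1 N).
It fails at once if the scale is displaced by more than 30 mm (distance of scale from where it was at the start of the episode above 0.03 m).
It fails at once if the bowl is displaced by more than 30 mm (distance of bowl from where it was at the start of the episode above 0.03 m).
It fails at once if the jar is displaced by more than 30 mm (distance of jar from where it was at the start of the episode above 0.03 m).
It also fails if it takes over 67 s, if anything falls off the work surface, if the arm or the gripper's body presses on something with over 40 N, if the wrist force passes 120 N, or if a joint passes its speed limit or range.

## Robot

A 7-joint arm with a two-finger parallel gripper is mounted at the origin on the work surface. World frame = base frame: x ahead of the robot, y to its left, z up, the work surface at z = 0. Lengths are in m, angles in rad, forces in N, time in s.
With the tool pointing down it reaches from about 0.4 to 0.85 m from the base axis. Payload 4.5 kg.
Tool frame: the origin (TCP) lies midway between the tips of the shut fingers; the grasp point (between the pads) lies ctrl.grip_depth behind it (ctrl.grip_depth is the distance from the TCP to the grasp point, in m); z points along the fingers, y is the line along which they close (so a half turn about z gives the same grasp; the last joint's range is limited). The gripper opens to 88 mm and grips with 3 to 60 N. Pads are 18 mm wide; open, the fingers measure 123 mm over their backs; the gripper's body (75 mm by 187 mm) begins 45 mm behind the grasp point.
Start: joints at [1.377, 0.689, -0.195, 1.565, 0.157, 0.902, -0.215], TCP at [0.141, -0.609, 0.239] pointing down, gripper open.
Joint ranges: [-3.01, 3.01], [-0.46, 2.08], [-1.47, 1.51], [0.13, 2.56], [-1, 4.14], [0.04, 2.09], [-2.66, 2.66]. Speed limits (rad/s): [2.57, 2.57, 3.14, 3.14, 3.14, 3.14, 3.14].

## Interface

Orientations are given as a rotation vector (axis times angle).
In Python, from rig import ctrl, read_camera gives the robot as it stands.
- The arm moves only by the tool play_rows, never from a script. Its argument "plan" is a list of rows, each a list of 7 numbers: the shift along the world's x, y, z in cm, then the turn, a rotation vector about the world's x, y, z in degrees, then the finger opening in cm, from 0 to 8.81. In form: [[tx, ty, tz, wx, wy, wz, grip], ...]. A call has 1 to 12 rows; each row is the pose to reach, as a shift and turn from the pose commanded when the call began; what a row does not reach only later rows make up. A row lasts 1/8 s, in which the tool goes at most 62.5 mm and 10.7 degrees, less where a joint would pass 70% of its speed; a pose out of reach is approached as far as the arm can. A call with a gripper value outside its range is refused whole. The fingers move at their own pace and stop on an object; "squeeze" is the grip in N (left out, the last holds). Time passes only in rows, so rows that repeat a pose let the fingers close. It gives the time, the measured TCP pose, the force, the opening and the grip force at its end, in the units of the state.
- ctrl.get_state(): the state, without advancing time (a new reading comes with each control period).
- read_camera(name): name is "scene" or "top" or "wrist"; returns a dict with "img" (480x640x3 uint8, red, green, blue), "depth" (480x640 float32, m along the optical axis (not along the pixel's ray), 0 where there is no reading), "K" (3x3 intrinsics, pixels), "rvec" (rotation vector, rad) and "tvec" (3), from world to camera coordinates, as OpenCV has them. Camera axes: x right, y down, z forward; pixel columns grow to the right and rows downward; lengths in m; the calibration is good to about 2 mm. A picture is of the moment at which its call begins.
- ctrl.sign_off(): hands the job in; it is judged then, once.
The state is a dict: "time": time; "joint_pos": joint angles; "qd": joint speeds; "effort": joint torques, N m; "eef_pos": TCP position; "orientation": TCP orientation; "ft_force": force on the tool from outside, world axes, zero at the start; "moment": the same for the moment, N m; "opening": finger opening in m; "grasp_force": force on a finger pad.
Only numpy, scipy, OpenCV 4.12 (cv2) and the standard library are available. Lean on these libraries where they do the work, as an engineer would, in place of code of your own. Each camera call takes 0.05 s, during which the arm holds its last target. There are 200 camera calls.

## Working session

There is one attempt and no reset: what is moved stays moved. The work goes in short steps, Python scripts to look and compute and a tool call to move; the robot and the scene stay as the last step left them, time stands still between calls to the robot, and variables do not carry over. Pictures are saved under pics/ and viewed, at most 10 in all, crops included, and the job is handed in when it is done.

Besides the shell and the picture viewer there is one more tool, called after ">>>" in YAML: its name, and indented under it one key for each argument. play_rows: Moves the arm, as the interface text tells. Its arguments: {"type":"object","properties":{"plan":{"type":"array","items":{"type":"array","items":{"type":"number"}}},"squeeze":{"type":"number"}},"required":["plan"]}

```bash
mkdir -p pics; cat > h.py <<'E'
import numpy as np, cv2
from rig import ctrl, read_camera
def cam(n):
    c=read_camera(n); R=cv2.Rodrigues(np.array(c["rvec"],float))[0]; c["R"]=R; c["t"]=np.array(c["tvec"],float).ravel(); return c
def pts(c):
    d=c["depth"]; v,u=np.mgrid[:480,:640]; K=np.array(c["K"])
    P=np.stack([(u-K[0,2])/K[0,0]*d,(v-K[1,2])/K[1,1]*d,d],-1)
    return (P-c["t"])@c["R"]
def save(c,n): cv2.imwrite("pics/"+n,c["img"][:,:,::-1])
E
python3 - <<'E'
from h import *
for n in ("top","scene"):
    c=cam(n); save(c,n+"0.png"); np.savez(n+"0.npz",P=pts(c),img=c["img"],d=c["depth"]); print(n,-c["R"].T@c["t"])
s=ctrl.get_state(); print(s, ctrl.grip_depth)
E
```

```text
top [0.53061449 0.01313047 1.15754082]
scene [1.08638703 0.55382004 1.11556347]
{'time': 0.1, 'joint_pos': array([ 1.37678836,  0.68989071, -0.19450649,  1.56620418,  0.15727905,
        0.90253672, -0.21511901]), 'qd': array([-0.00188801, -0.00198026, -0.00020654, -0.00333556,  0.00167493,
       -0.00212223,  0.00109793]), 'effort': array([-3.31808988e-03, -5.28498888e+01, -1.27129901e+00, -1.53838813e+01,
       -5.25219343e-02,  1.99766138e-03,  8.28081113e-06]), 'eef_pos': array([ 0.14097825, -0.60831543,  0.23800532]), 'orientation': array([-3.11961709e+00, -3.56928044e-01,  4.77559692e-04]), 'ft_force': array([-0.75227041,  0.2316782 , -0.34982492]), 'moment': array([ 0.01273073, -0.00595847, -0.00059471]), 'grasp_force': 0.0, 'opening': 0.08833174644240012} 0.0187
```

View pics/top0.png

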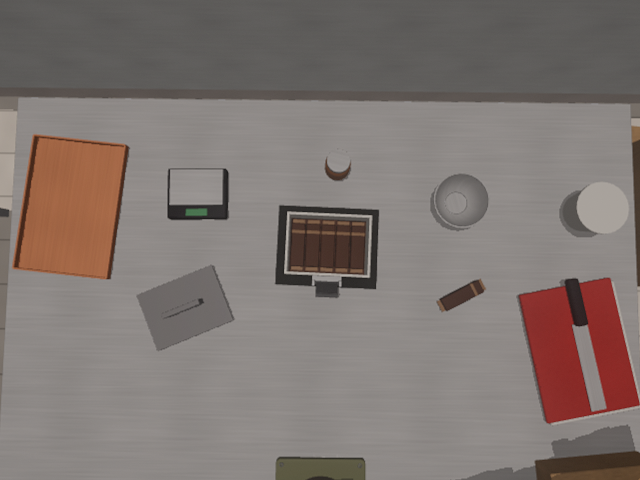

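View pics/scene0.png

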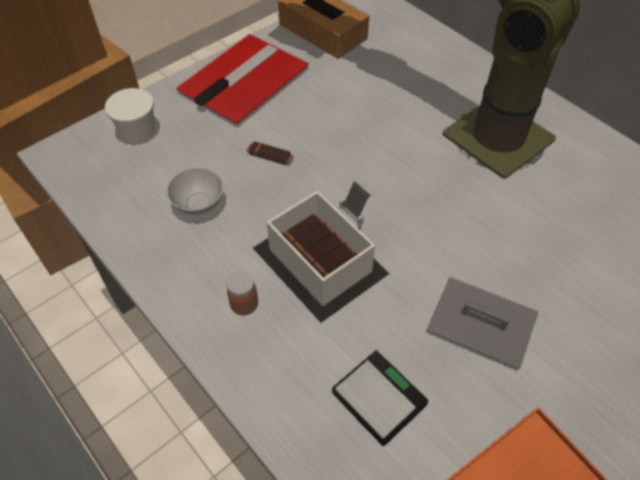

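The top view has the tub at (327,246), with its clamp at (326,285). The bar is at (460,295), the lid at (185,307), the scale at (198,193), the bowl at (461,201) and the jar at (338,165). The scene view agrees.

```bash
cat > m.py <<'E'
from h import *
def rect(P,m,z=None):
    p=P[m]; r=cv2.minAreaRect((p[:,:2]*1000).astype(np.float32)); return len(p),[np.round(x,1) for x in r], np.round(np.percentile(p[:,2],[5,50,95])*1000,1)
E
python3 - <<'E'
from m import *
for n in ("top","scene"):
    z=np.load(n+"0.npz"); P,img,d=z["P"],z["img"].astype(int),z["d"]; Z=P[...,2]; X,Y=P[...,0],P[...,1]
    print(n,"noise/missing",(d==0).mean(), "bench z",np.median(Z[(abs(X-.45)<.03)&(abs(Y)<.1)]))
    def box(x0,x1,y0,y1,z0,z1): return (X>x0)&(X<x1)&(Y>y0)&(Y<y1)&(Z>z0)&(Z<z1)&(d>0)
    tubm=box(.4,.75,-.14,.16,.092,.106)
    print("rim",rect(P,tubm))
    print("bar",rect(P,box(.35,.55,-.4,-.2,.015,.03)), "fins+",rect(P,box(.35,.55,-.4,-.2,.006,.03)))
    print("lid plate",rect(P,box(.3,.55,.18,.5,.010,.022)))
    print("handle",rect(P,box(.3,.55,.18,.5,.042,.06)))
    m=box(.4,.62,-.06,.08,.115,.18); print("clamp",rect(P,m)); 
    p=P[m]; o=np.argsort(p[:,2])[-8:]; print(np.round(p[o]*1000))
    print("scale",rect(P,box(.55,.8,.2,.5,.02,.04)),"bowl",rect(P,box(.5,.8,-.4,-.2,.02,.07)),"jar",rect(P,box(.68,.85,-.1,.1,.04,.1)))
E
```

```text
top noise/missing 0.004205729166666667 bench z 0.0009034819018639915
rim (867, [array([586.4,  -9.6]), array([186.2, 148.6]), np.float64(87.9)], array([ 94. , 100.1, 104. ]))
bar (627, [array([ 480.9, -325.1]), array([ 32.7, 116.6]), np.float64(27.6)], array([17.5, 22.5, 26. ])) fins+ (801, [array([ 449. , -301.2]), array([199.3, 196.8]), np.float64(88.9)], array([ 6.5, 21.7, 25.9]))
lid plate (4600, [array([445.3, 322.2]), array([140. , 191.4]), np.float64(22.8)], array([13.3, 16.9, 20.3]))
handle (221, [array([445.5, 321.4]), array([12.1, 90. ]), np.float64(22.8)], array([50.3, 54.4, 57.5]))
clamp (356, [array([496.7,  -6.2]), array([63.6, 33.4]), np.float64(86.6)], array([117.3, 146.4, 164.8]))
[[483.  12. 166.]
 [484. -29. 166.]
 [484. -10. 166.]
 [486.  -2. 166.]
 [481.   8. 166.]
 [484.  -8. 166.]
 [484. -25. 167.]
 [486.   4. 168.]]
scale (3102, [array([667.6, 361.1]), array([264.5, 238.6]), np.float64(84.2)], array([22.2, 30.8, 35.6])) bowl (1489, [array([ 633.2, -314.3]), array([126.9, 262.4]), np.float64(88.0)], array([21.5, 37.5, 56.9])) jar (577, [array([778.9, -31. ]), a
[... 529 characters left out ...]
.0)], array([12.3, 15.9, 19.3]))
handle (356, [array([444.2, 320.9]), array([15.6, 90.2]), np.float64(22.6)], array([43.9, 52.8, 56.4]))
clamp (503, [array([494.3,  -6.3]), array([64.1, 37.4]), np.float64(86.6)], array([116.5, 140.9, 162.1]))
[[485.   7. 164.]
 [487.   9. 164.]
 [486.  17. 165.]
 [483.  10. 165.]
 [485.  -6. 165.]
 [485. -23. 166.]
 [483.   1. 166.]
 [485.  10. 167.]]
scale (4758, [array([686.5, 374.8]), array([159.1, 327.2]), np.float64(20.7)], array([22.4, 30.2, 34.7])) bowl (1396, [array([ 632.5, -312.1]), array([131.4, 261.8]), np.float64(85.7)], array([22.1, 40.4, 56.3])) jar (864, [array([781.3, -30.4]), array([57.7, 56.8]), np.float64(5.8)], array([47. , 82.4, 87.5]))
```

```bash
python3 - <<'E'
from m import *
for n in ("top","scene"):
    z=np.load(n+"0.npz"); P,img,d=z["P"],z["img"].astype(int),z["d"]; X,Y,Z=np.moveaxis(P,-1,0)
    b=(d>0)&(X>.4)&(X<.75)&(Y>-.14)&(Y<.14)
    rim=b&(Z>.092)&(Z<.107)&((X>.545)|((abs(Y+.008)>.05)&(X>.505)))
    print(n,"rim",rect(P,rim))
    c=np.array([.586,-.010]);a=np.deg2rad(-2)
    q=(P[...,:2]-c)@np.array([[np.cos(a),-np.sin(a)],[np.sin(a),np.cos(a)]])
    u,v=q[...,0],q[...,1]
    for nm,m,k in (("x+",rim&(u>.05)&(abs(v)<.08),0),("x-",rim&(u<-.05)&(abs(v)<.08),0),("y+",rim&(v>.08)&(abs(u)<.055),1),("y-",rim&(v<-.08)&(abs(u)<.055),1)):
        A=u[m] if k==0 else v[m]; B=v[m] if k==0 else u[m]
        f=np.polyfit(B,A,1); print(nm,m.sum(),"mid %.1f mm slope %.2f deg"%(np.median(A)*1000,np.degrees(f[0])), np.round(np.percentile(A,[2,98])*1000,1))
    m=b&(Z>.103)&(Z<.12)&(u<-.06); print("lugs",np.round([np.percentile(u[m],[2,98]),np.percentile(v[m],[2,98])],4))
    m=b&(Z>.155)&(u<-.06); print("tip",np.round(np.mean(P[m],0),4),np.round(np.percentile(u[m],[2,98]),4))
E
```

```text
top rim (618, [array([592.5,  -9.8]), array([186.3, 136.4]), np.float64(88.0)], array([ 96. , 100.6, 104.1]))
x+ 192 mid 71.3 mm slope -0.16 deg [69.  74.1]
x- 67 mid -59.2 mm slope -0.12 deg [-61.6 -56.8]
y+ 133 mid 90.7 mm slope 0.05 deg [88.3 93.3]
y- 134 mid -89.5 mm slope 0.15 deg [-92.5 -87.3]
lugs [[-0.0824 -0.0603]
 [-0.062   0.047 ]]
tip [ 0.4863 -0.0055  0.1618] [-0.1055 -0.094 ]
scene rim (894, [array([590.9, -11.4]), array([191.1, 140.1]), np.float64(88.2)], array([ 92.9,  98.6, 102.8]))
x+ 266 mid 71.2 mm slope 0.03 deg [66.8 73.6]
x- 93 mid -59.7 mm slope 0.02 deg [-63.4 -56.5]
y+ 202 mid 90.4 mm slope 0.06 deg [86.  93.4]
y- 190 mid -90.4 mm slope -0.12 deg [-95.8 -87.1]
lugs [[-0.0846 -0.0618]
 [-0.0315  0.032 ]]
tip [ 0.4853 -0.0063  0.1601] [-0.107  -0.0953]
```

>>> play_rows:
  plan:
    - [3,2.5,2,0,0,10,8.8]
    - [7,6,2,0,0,20,8.8]
    - [11,10,0,0,0,30,8.8]
    - [15,14,-2,0,0,40,8.8]
    - [19,18,-4,0,0,50,8.8]
    - [23,21,-6,0,0,60,8.8]
    - [27,24,-8,0,0,70,8.8]
    - [30,26,-9,0,0,80,8.8]
    - [32,27.5,-10,0,0,90,8.8]
    - [34,28.3,-10,0,0,100,8.8]
    - [34,28.3,-10,0,0,104.5,8.8]
    - [34,28.3,-10,0,0,104.5,8.8]
  squeeze: 20

```text
time: 1.6
eef_pos: [0.4809, -0.3258, 0.1382]
orientation: [-1.629, -2.685, -0.0]
ft_force: [0.6, 0.5, -0.3]
opening: 0.0882
grasp_force: 0.0
```

>>> play_rows:
  plan:
    - [-0.1,0.1,-4,0,0,0,7]
    - [-0.1,0.1,-8,0,0,0,7]
    - [-0.1,0.1,-11,0,0,0,7]
    - [-0.1,0.1,-12.8,0,0,0,7]
    - [-0.1,0.1,-13.4,0,0,0,7]
    - [-0.1,0.1,-13.4,0,0,0,2]
    - [-0.1,0.1,-13.4,0,0,0,2]
    - [-0.1,0.1,-13.4,0,0,0,2]
    - [-0.1,0.1,-13.4,0,0,0,2]
    - [-0.1,0.1,-13.4,0,0,0,2]
    - [-0.1,0.1,-13.4,0,0,0,2]
  squeeze: 20

```text
time: 2.98
eef_pos: [0.4802, -0.3251, 0.0052]
orientation: [1.628, 2.686, -0.001]
ft_force: [-2.0, -0.4, 6.0]
opening: 0.0317
grasp_force: 20.0
```

>>> play_rows:
  plan:
    - [0,0,3,0,0,0,2]
    - [0,0,8,0,0,0,2]
    - [2,3,13,0,0,-5,2]
    - [4,7,17,0,0,-10,2]
    - [7,11,18,0,0,-15,2]
    - [9,15,18,0,0,-20,2]
    - [11,19,18,0,0,-25,2]
    - [12,23,18,0,0,-29.6,2]
    - [13,27,18,0,0,-29.6,2]
    - [13,30,18,0,0,-29.6,2]
    - [13,31.4,18,0,0,-29.6,2]
    - [13,31.4,18,0,0,-29.6,2]

```text
time: 4.47
eef_pos: [0.6099, -0.0104, 0.1845]
orientation: [-2.259, -2.183, 0.001]
ft_force: [0.6, -0.2, -1.4]
opening: 0.0316
grasp_force: 20.0
```

```bash
python3 - <<'E'
from h import *
c=cam("scene"); save(c,"s1.png")
E
```

```text
(no output)
```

View pics/s1.png

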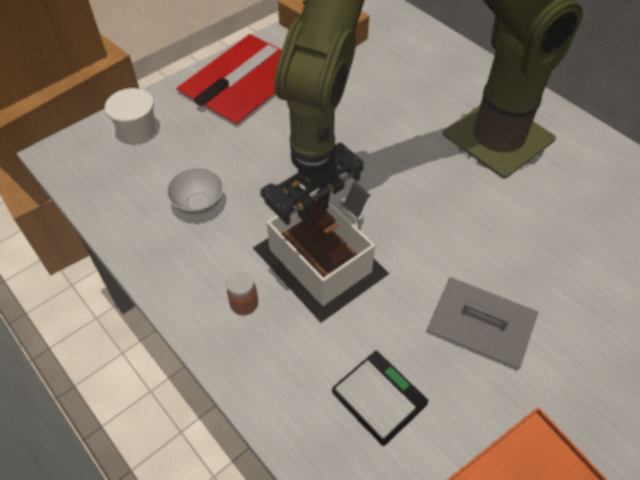

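The scene view shows the bar held over the mouth, around (325,215), lengthwise along the tub. The gripper body, at (310,185), is clear of the flap. Next I lower the bar.

>>> play_rows:
  plan:
    - [0,0,-3,0,0,0,2]
    - [0,0,-6,0,0,0,2]
    - [0,0,-8.5,0,0,0,2]
    - [0,0,-10.5,0,0,0,2]
    - [0,0,-12,0,0,0,2]
    - [0,0,-13,0,0,0,2]
    - [0,0,-13.3,0,0,0,2]
    - [0,0,-13.3,0,0,0,2]

```text
time: 5.52
eef_pos: [0.6105, -0.0109, 0.052]
orientation: [2.261, 2.181, 0.001]
ft_force: [-0.9, -0.1, -1.0]
opening: 0.0318
grasp_force: 20.0
```

>>> play_rows:
  plan:
    - [0,0,-0.15,0,0,0,2]
    - [0,0,-0.15,0,0,0,4.2]
    - [0,0,-0.15,0,0,0,4.2]
    - [0,0,-0.15,0,0,0,4.2]
    - [0,0,1.5,0,0,0,4.2]
    - [0,0,4,0,0,0,4.2]
    - [0,0,8,0,0,0,4.2]
    - [0,0,12,0,0,0,5]
    - [-1,4,15,0,0,5,6]
    - [-3,8,16,0,0,10,8]
    - [-5,13,16,0,0,15,8]
    - [-7,18,16,0,0,20,8]

```text
time: 7.02
eef_pos: [0.5398, 0.1705, 0.2133]
orientation: [1.844, 2.542, 0.003]
ft_force: [0.8, 1.0, -0.1]
opening: 0.08
grasp_force: 0.0
```

>>> play_rows:
  plan:
    - [-3,4,-1,0,0,2,8]
    - [-6,8,-3,0,0,4.8,8]
    - [-8,12,-6,0,0,4.8,8]
    - [-9.3,14.5,-9,0,0,4.8,8]
    - [-9.5,15.1,-10,0,0,4.8,8]
    - [-9.5,15.1,-10,0,0,4.8,8]

```text
time: 7.78
eef_pos: [0.4458, 0.3195, 0.1121]
orientation: [1.74, 2.615, -0.001]
ft_force: [0.7, -0.7, -0.8]
opening: 0.0803
grasp_force: 0.0
```

```bash
python3 - <<'E'
from m import *
c=cam("top"); P=pts(c); X,Y,Z=np.moveaxis(P,-1,0)
m=(abs(X-.592)<.056)&(abs(Y+.01)<.082)&(Z>.058)&(Z<.08); print("bar in tub",rect(P,m))
cv2.imwrite("pics/t1.png",cv2.resize(c["img"][150:380,120:420,::-1],None,fx=2,fy=2))
print(ctrl.get_state()["eef_pos"])
E
```

```text
bar in tub (671, [array([612. , -10.8]), array([116.2,  32.4]), np.float64(88.0)], array([60.2, 67.4, 70.9]))
[0.44645381 0.31890234 0.11250118]
```

View pics/t1.png

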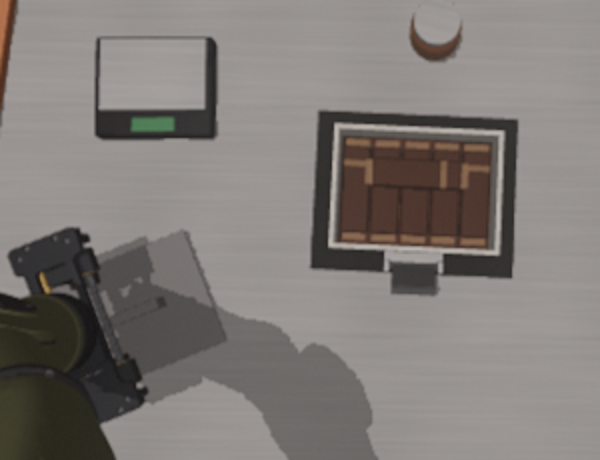

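The crop shows the loose bar flat on the layer in the tub, at about (405,172), and the clamp still open at (415,275). The lid and its handle are at (140,312), with the gripper near them.

>>> play_rows:
  plan:
    - [-0.1,0.2,-3,0,0,0,5]
    - [-0.1,0.2,-5.5,0,0,0,5]
    - [-0.1,0.2,-7.3,0,0,0,5]
    - [-0.1,0.2,-8.2,0,0,0,5]
    - [-0.1,0.2,-8.2,0,0,0,5]
    - [-0.1,0.2,-8.2,0,0,0,0.6]
    - [-0.1,0.2,-8.2,0,0,0,0.6]
    - [-0.1,0.2,-8.2,0,0,0,0.6]
    - [-0.1,0.2,-8.2,0,0,0,0.6]
    - [-0.1,0.2,-8.2,0,0,0,0.6]
    - [-0.1,0.2,-8.2,0,0,0,0.6]
    - [-0.1,0.2,-8.2,0,0,0,0.6]
  squeeze: 40

```text
time: 9.32
eef_pos: [0.4441, 0.3221, 0.0299]
orientation: [1.74, 2.616, 0.0]
ft_force: [-1.0, -0.1, 3.9]
opening: 0.0113
grasp_force: 40.0
```

>>> play_rows:
  plan:
    - [0,0,2,0,0,0,0.6]
    - [0,0,5,0,0,0,0.6]
    - [2,-1,9,0,0,-4,0.6]
    - [5,-4,13,0,0,-8,0.6]
    - [9,-8,16,0,0,-12,0.6]
    - [12,-12,17,0,0,-16,0.6]
    - [14,-17,17,0,0,-20,0.6]
    - [14.8,-22,17,0,0,-24,0.6]
    - [14.8,-27,17,0,0,-24.7,0.6]
    - [14.8,-31,17,0,0,-24.7,0.6]
    - [14.8,-33.1,17,0,0,-24.7,0.6]
    - [14.8,-33.1,17,0,0,-24.7,0.6]

```text
time: 10.82
eef_pos: [0.5918, -0.0102, 0.1991]
orientation: [-2.261, -2.18, 0.002]
ft_force: [-0.5, 0.6, -2.9]
opening: 0.0112
grasp_force: 40.0
```

```bash
python3 - <<'E'
from m import *
s=ctrl.get_state(); print(s["eef_pos"],s["orientation"],s["opening"],s["ft_force"])
for n in("top","scene"):
    c=cam(n); P=pts(c); X,Y,Z=np.moveaxis(P,-1,0); 
    zt=s["eef_pos"][2]+.0187-.032
    m=(abs(X-.592)<.1)&(abs(Y+.01)<.13)&(abs(Z-zt)<.006)&(np.ptp(c["img"].astype(int),-1)<25)
    _,lab,st,_=cv2.connectedComponentsWithStats(m.astype(np.uint8)); m=lab==1+np.argmax(st[1:,4])
    print(n,rect(P,m),zt)
    # plate edges fit in tub-aligned frame
    a=np.deg2rad(-2); q=(P[...,:2]-[.592,-.010])@np.array([[np.cos(a),-np.sin(a)],[np.sin(a),np.cos(a)]])
    print(np.round(np.percentile(q[m],[1,99],axis=0)*1000,1))
    save(c,n+"2.png")
E
```

```text
[ 0.59181127 -0.01015459  0.1991293 ] [-2.26120533e+00 -2.18016513e+00  1.59576576e-03] 0.011179052299959084 [-0.47960746  0.55628501 -2.8879088 ]
top (1506, [array([595.1,  53.2]), array([ 66.2, 139.2]), np.float64(89.5)], array([183. , 186.1, 188.8])) 0.1858293039064696
[[-67.8  30.8]
 [ 67.3  94.7]]
scene (3634, [array([591.6,  -7.9]), array([192.7, 142.6]), np.float64(88.1)], array([182.4, 185.4, 188.4])) 0.1858293039064696
[[-68.5 -84.9]
 [ 69.2  96.1]]
```

View pics/scene2.png

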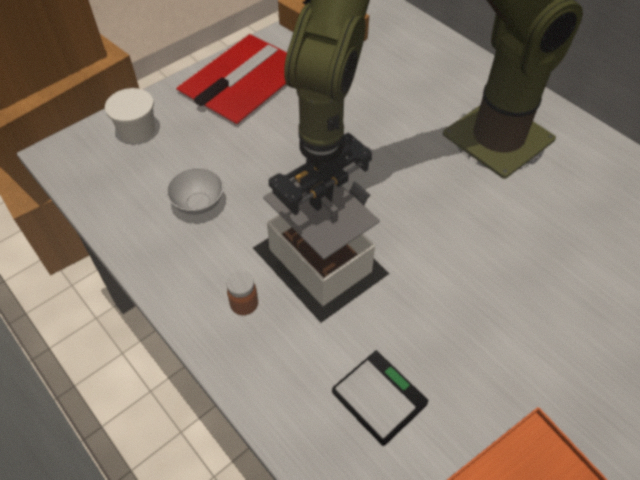

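The scene view shows the lid level and square over the tub at (325,215), clear of the flap at (360,195). It sits about 1 mm off in y, so I correct that and lower it.

>>> play_rows:
  plan:
    - [0,-0.1,-2,0,0,0,0.6]
    - [0,-0.1,-4,0,0,0,0.6]
    - [0,-0.1,-5.5,0,0,0,0.6]
    - [0,-0.1,-6.4,0,0,0,0.6]
    - [0,-0.1,-6.9,0,0,0,0.6]
    - [0,-0.1,-7.2,0,0,0,0.6]
    - [0,-0.1,-7.4,0,0,0,0.6]
    - [0,-0.1,-7.4,0,0,0,0.6]

```text
time: 11.92
eef_pos: [0.5923, -0.01, 0.1259]
orientation: [2.259, 2.183, 0.0]
ft_force: [0.4, 0.6, -3.1]
opening: 0.0114
grasp_force: 40.0
```

>>> play_rows:
  plan:
    - [0,0,-0.2,0,0,0,0.6]
    - [0,0,-0.4,0,0,0,0.6]
    - [0,0,-0.6,0,0,0,0.6]
    - [0,0,-0.7,0,0,0,0.6]
    - [0,0,-0.75,0,0,0,0.6]
    - [0,0,-0.75,0,0,0,0.6]

```text
time: 12.68
eef_pos: [0.5922, -0.0099, 0.1199]
orientation: [2.258, 2.183, 0.0]
ft_force: [-3.0, -2.3, 10.3]
opening: 0.0114
grasp_force: 40.0
```

>>> play_rows:
  plan:
    - [0,0,0,0,0,0,5]
    - [0,0,0,0,0,0,5]
    - [0,0,0,0,0,0,5]
    - [0,0,0,0,0,0,5]
    - [0,0,2,0,0,0,5]
    - [0,0,5,0,0,0,5]
    - [0,0,9,0,0,0,5]
    - [-4,0,13,0,0,0,5]
    - [-8,0,15,0,0,0,5]
    - [-12,0,16,0,0,0,3]
    - [-16,0,16,0,0,0,0]
    - [-18,0,16,0,0,0,0]

```text
time: 14.18
eef_pos: [0.4099, -0.0101, 0.2785]
orientation: [2.258, 2.184, -0.002]
ft_force: [-0.1, -0.6, 0.2]
opening: 0.022
grasp_force: 0.0
```

```bash
python3 - <<'E'
from m import *
s=ctrl.get_state(); print(s["eef_pos"],s["orientation"],s["opening"],s["joint_pos"])
a=np.deg2rad(-2)
c=cam("scene"); P=pts(c); X,Y,Z=np.moveaxis(P,-1,0); 
q=(P[...,:2]-[.592,-.010])@np.array([[np.cos(a),-np.sin(a)],[np.sin(a),np.cos(a)]])
m=(abs(X-.592)<.1)&(abs(Y+.01)<.13)&(abs(Z-.106)<.006)&(q[...,0]>-.055)
print(np.round(np.percentile(q[m],[1,99],axis=0)*1000,1),rect(P,m))
for lo in(.1,-.045):
  k=m&((q[...,0]>.01)) if lo>0 else m
A=np.c_[P[m][:,:2],np.ones(m.sum())]; print("tilt",np.linalg.lstsq(A,P[m][:,2],rcond=None)[0])
m=(abs(q[...,0])<.03)&(abs(q[...,1])<.07)&(Z>.132)&(Z<.15); print("handle",rect(P,m))
m=(q[...,0]<-.06)&(q[...,0]>-.12)&(abs(q[...,1])<.03)&(Z>.15)&(Z<.18); print("tip",rect(P,m))
save(c,"s3.png")
E
```

```text
[ 0.40993981 -0.01012946  0.27845467] [ 2.25823914e+00  2.18367190e+00 -1.93725140e-03] 0.021979384830558793 [ 0.31393897  0.39118513 -0.56573665  2.10461127  0.31366968  0.72763425
 -0.48828548]
[[-53.8 -93.9]
 [ 69.1  93.2]] (4293, [array([599.8, -11.4]), array([193.2, 125.7]), np.float64(88.0)], array([102.5, 105.9, 109.1]))
tilt [-0.00155746 -0.00074397  0.10681968]
handle (295, [array([592.4, -10.1]), array([91.3, 13.5]), np.float64(87.6)], array([134.6, 142.6, 146.3]))
tip (172, [array([486.8,  -7.1]), array([47.7, 14.9]), np.float64(88.8)], array([150.9, 159.4, 164.6]))
```

View pics/s3.png

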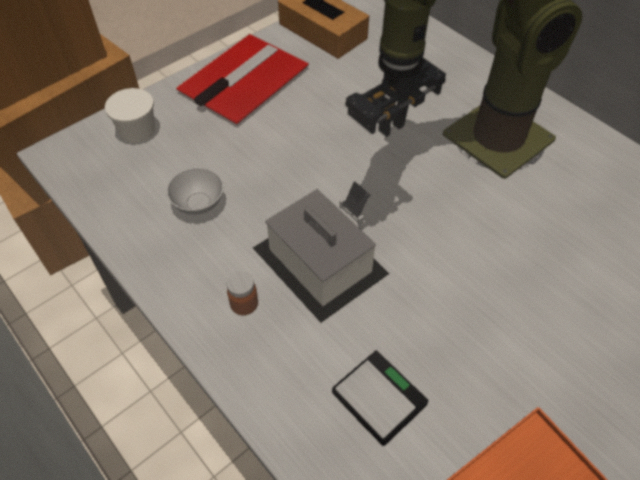

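The scene view shows the lid seated at (320,235), level and centred, with the clamp still open at (355,198). Next is the clamp.

>>> play_rows:
  plan:
    - [0,0.3,0,0,0,10,0]
    - [0.5,0.3,0,0,0,20,0]
    - [1,0.3,0,0,0,30,0]
    - [1.5,0.3,0,0,0,40,0]
    - [2,0.3,-2,0,0,50,0]
    - [2.5,0.3,-4,0,0,60,0]
    - [3,0.3,-6,0,0,70,0]
    - [3.5,0.3,-8,0,0,80,0]
    - [4,0.3,-10,0,0,90,0]
    - [4,0.3,-12.5,0,0,90,0]
    - [4,0.3,-14.3,0,0,90,0]
    - [4,0.3,-14.3,0,0,90,0]
  squeeze: 20

```text
time: 15.72
eef_pos: [0.4521, -0.0069, 0.1342]
orientation: [-0.053, -3.139, 0.0]
ft_force: [-0.6, 0.3, 0.9]
opening: 0.0006
grasp_force: 0.0
```

>>> play_rows:
  plan:
    - [1,0,0,0,0,0,0]
    - [2,0,0,0,0,0,0]
    - [2.7,0,0,0,0,0,0]
    - [3.4,0,0,0,0,0,0]
    - [4.1,0,0,0,0,0,0]
    - [4.8,0,0,0,0,0,0]
    - [5.5,0,0,0,0,0,0]
    - [6.2,0,0,0,0,0,0]
    - [6.8,0,0,0,0,0,0]
    - [6.8,0,0,0,0,0,0]

```text
time: 16.98
eef_pos: [0.5199, -0.0072, 0.1348]
orientation: [-0.054, -3.14, 0.001]
ft_force: [-4.3, -0.7, 0.8]
opening: 0.0003
grasp_force: 1.6
```

>>> play_rows:
  plan:
    - [0.7,0,0,0,0,0,0]
    - [1.4,0,-0.2,0,0,0,0]
    - [2,0,-0.5,0,0,0,0]
    - [2.4,0,-0.9,0,0,0,0]
    - [2.6,0,-1.3,0,0,0,0]
    - [2.6,0,-1.7,0,0,0,0]
    - [2.6,0,-2,0,0,0,0]
    - [2.6,0,-2.2,0,0,0,0]
    - [2.6,0,-2.2,0,0,0,0]

```text
time: 18.1
eef_pos: [0.5469, -0.0068, 0.1133]
orientation: [0.054, 3.14, 0.001]
ft_force: [0.5, 0.2, 0.8]
opening: 0.0008
grasp_force: 0.6
```

>>> play_rows:
  plan:
    - [0,0,-0.1,0,0,0,0]
    - [0,0,-0.2,0,0,0,0]
    - [0,0,-0.3,0,0,0,0]
    - [0,0,-0.3,0,0,0,0]

```text
time: 18.6
eef_pos: [0.547, -0.0068, 0.1122]
orientation: [0.053, 3.139, -0.001]
ft_force: [-1.7, -2.3, 17.4]
opening: 0.0006
grasp_force: 8.6
```

Firm stop at 112 mm, which matches the clamp being down. I'll retract and verify.

>>> play_rows:
  plan:
    - [0,0,0.5,0,0,0,0]
    - [0,0,2,0,0,0,0]
    - [0,0,5,0,0,0,0]
    - [-2,0,9,0,0,0,0]
    - [-6,0,13,0,0,0,0]
    - [-10,0,15,0,0,0,0]
    - [-13,0,16,0,0,0,0]
    - [-13,0,16,0,0,0,0]

```text
time: 19.6
eef_pos: [0.4145, -0.0073, 0.2712]
orientation: [0.052, 3.141, -0.003]
ft_force: [1.3, -0.3, 0.1]
opening: 0.0006
grasp_force: 0.0
```

```bash
python3 - <<'E'
from m import *
a=np.deg2rad(-2)
c=cam("scene"); P=pts(c); X,Y,Z=np.moveaxis(P,-1,0); 
q=(P[...,:2]-[.592,-.010])@np.array([[np.cos(a),-np.sin(a)],[np.sin(a),np.cos(a)]])
for lo,hi in((-.08,-.065),(-.065,-.045),(-.045,-.035),(-.033,-.027)):
    m=(q[...,0]>lo)&(q[...,0]<hi)&(abs(q[...,1])<.018)&(Z>.08); print(lo,m.sum(),np.median(Z[m]))
m=(q[...,0]>-.05)&(q[...,0]<-.03)&(abs(q[...,1])>.035)&(abs(q[...,1])<.08)&(Z>.08); print("plate",np.median(Z[m]))
m=(abs(q[...,0])<.03)&(abs(q[...,1])<.07)&(Z>.132)&(Z<.15); print("handle",rect(P,m))
cv2.imwrite("pics/s4.png",cv2.resize(c["img"][150:330,220:420,::-1],None,fx=3,fy=3))
E
```

```text
-0.08 104 0.11189312123021103
-0.065 128 0.11176589942251555
-0.045 60 0.11221424172119365
-0.033 53 0.11373622936581047
plate 0.1059429322164942
handle (302, [array([593. , -10.4]), array([90.7, 14.6]), np.float64(87.6)], array([134.3, 142.9, 146.3]))
```

View pics/s4.png

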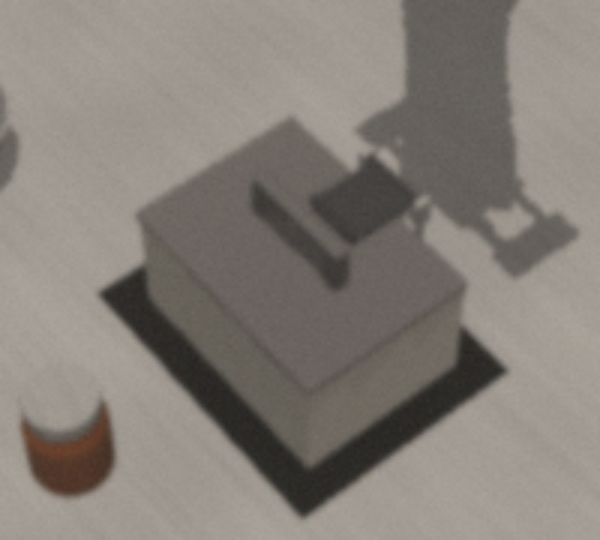

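The crop shows the flap flat on the lid at (365,200). Its depth is level at 112 mm, and the lid is still seated and centred.

```bash
python3 -c "
from rig import ctrl
print(ctrl.sign_off())"
```

```text
the job is handed in; nothing more can be done
None
```

The bar is in the tub, the lid is fully seated and the clamp is down flat on it; I handed the job in at about 20 s of the 67 s allowed, and the sign-off gave no verdict.

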